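Lock the cell cup on the drying stand and hold it there

ROBOT

A 6-joint arm with a two-finger parallel gripper is mounted at the origin on a cart in front of the work surface, level with it; the furniture and walls round the work are solid. World frame = base frame: x ahead of the robot, y to its left, z up, the work surface at z = 0. Lengths are in m, angles in degrees, forces in N, time in s.
With the tool pointing down it reaches from about 0.25 to 0.725 m from the base axis. Payload 9.7 kg.
Tool frame: the origin (TCP) lies at the very end of the fingers, on their centre line; the grasp point (between the pads) lies 19 mm behind it; x points along the fingers, y is the direction in which the jaws open and shut, and the axes are right-handed (so a half turn about x gives the same grasp; the last joint's range is limited). The gripper opens to 85 mm and grips with 20 to 120 N. Pads are 22 mm wide; open, the fingers measure 114 mm over their backs; the gripper's body (76 mm by 85 mm) begins 54 mm behind the grasp point. The pads swing forward as they close: fully open they stand 13 mm farther back than shut.
Start: joints at [-67.666, 4.979, 10.078, 95.1, 0, 90], TCP at [0.209, -0.509, 0.191] pointing down, gripper open.
Joint ranges: [-179.16, 179.16], [-48.56, 103.87], [-65.8, 70.77], [-126.05, 130.52], [-82.76, 87.17], [-180, 180]. Speed limits (degrees/s): [127.2, 127.2, 147.25, 180, 180, 180].

INTERFACE

Orientations are given as [roll, pitch, yaw] about the fixed x, y, z axes, in that order (R = Rz(yaw) Ry(pitch) Rx(roll)).
In Python, from workcell import get_obs, cams, bot gives the robot as it stands.
- The arm moves only by the tool apply_moves, never from a script. Its argument "rows" is a list that holds one entry, the list of rows, each a list of 7 numbers: the shift along the tool's x, y, z in mm, then the turn, a rotation vector about the tool's x, y, z in rad, then the opening, from 0 (shut) to 1 (fully open). A call has 1 to 20 rows; each row is the pose to reach, as a shift and turn from the pose measured when the call began, along the tool's axes at that moment; what a row does not reach only later rows make up. A row lasts 1/10 s, in which the tool goes at most 50 mm and 8.59 degrees, less where a joint would pass 70% of its speed; a pose out of reach is approached as far as the arm can. A call with a gripper value outside its range is refused whole. The fingers move at their own pace and stop on an object; "newtons" is the grip in N (left out, the last holds). Time passes only in rows, so rows that repeat a pose let the fingers close. It gives the time, the measured TCP pose, the force and the opening at its end, in the units of the state.
- get_obs(): the state, without advancing time (a new reading comes with each control period).
- cams.camera(name): name is "side" or "top"; returns a dict with "pixels" (400x640x3 uint8, red, green, blue), "range_z" (400x640 float32, m along the optical axis (not along the pixel's ray), 0 where there is no reading), "fx", "fy", "cx", "cy" (pixels), "D" ([k1, k2, p1, p2, k3] as OpenCV has them; the pictures are not rectified), "eye" and "attitude" of the camera in the world. Camera axes: x right, y up, looking along -z (the intrinsics and any distortion apply to the point x, -y, -z); pixel columns grow to the right and rows downward; lengths in m; the calibration is good to about 2 mm. A picture is of the moment at which its call begins.
- bot.job_done(): hands the job in, once; it reports no verdict.
Trained networks look in a picture, given as the dict that the camera call returned (one of the last four; its "shot" number tells which), for a name from the list of things; names that differ only in an ending like _2 or _b are one class to them, and where a whole thing is asked for, a point or a joint stands for the part that bears it (a point fixed in the world has none). Each returns a list of dicts, best first, with "confidence" (0 to 1); they miss things now and then, are a little off and sometimes report something else, mostly with a low value. They report only what shows in the picture. A call takes as long as a camera call.
- cams.find_in(label, picture): "at" ([x, y, z] in m, in world coordinates, good to about 4 mm: the middle of the surface that is visible of it).
The state is a dict: "time": time; "q": joint angles; "qd": joint speeds; "joint_efforts": joint torques, N m; "ee_pos": TCP position; "tcp_rot": TCP orientation; "wrist_force": force on the tool from outside, world axes, zero at the start; "torque": the same for the moment, N m; "opening": finger opening in m.
Only numpy, scipy, OpenCV 4.12 (cv2) and the standard library are available. Lean on these libraries where they do the work, as an engineer would, in place of code of your own. Each camera call takes 0.05 s, during which the arm holds its last target.

TASK

Put the measuring cup with the two lugs on the drying stand: take it by its flat grip, set it mouth down over the upright post with its lugs in the two slots of the collar, push it fully down against the spring and twist it a quarter turn clockwise, seen from above, to the stop. Finish while still gripping it and holding it pressed fully down and turned to the stop, because it springs up a little when let go. Leave the plain cup and everything else on the worktop where it stands.

Things in the scene. Friction and masses are not known exactly. Their poses are not given: they have to be found in the camera images.
- cup_center (a point): The cup to use: loose, white, mouth down, any yaw, about 0.12 kg. Round body 52 mm across, 60 mm tall; on its closed top a flat grip plate 44 long (x), 12 thick (y), 32 mm high (60 to 92 mm above the mouth). Point on the axis, 46 mm above the mouth. z points up to the grip, x along the plate's length and through both lugs: fingers close along y. Half a turn leaves it the same.
- cup_mouth (a point): The same cup: centre of its open end, which rests on the worktop; axes as above. Wall 3 mm, inside 46 mm across and 56 mm deep. Two lugs on the outside at +x and -x, 12 mm wide, from 4 to 10 mm above the mouth, tips 33 mm from the axis.
- stand: The drying stand, fixed, yaw varies. Origin on its axis at the worktop, z up. Grey round base 112 mm across, 12 mm high; on it an aluminium collar 85 mm across (top at 34 mm) and in the middle a steel post 28 mm thick with tapered tip, top at 62 mm. The collar's two slots lie along the stand's x axis, at +x and -x.
- collar_top (a point): Centre of the collar's opening, at its top face, axes of the stand. Opening 57 mm across; slots 20 mm wide, out to 36 mm from the axis, either lug fits either. The lip is 6 mm thick; under it pushed-down lugs can turn only clockwise (seen from above, negative yaw), 85 degrees from the middle of the slots to a fixed stop.
- seat (a joint): Sprung round seat in the collar on which the cup's mouth comes to rest; m, 0 = up (24 mm above the worktop), 0.010 = down at its stop (14 mm above the worktop). The spring pushes up with 2.4 N at 0 and 8.4 N at 0.010. The lugs pass under the lip from 0.006 on (clear from 0.008); a turned cup that is let go rises to 0.006.
- plain_cup_center (a point): Not to be used: a plain cup, loose, same white body (52 mm by 60 mm, mouth down) but without lugs and with a round knob (28 mm across, top 88 mm above the mouth) in place of the flat grip. Point on its axis, 44 mm above the worktop. The two cups may stand in either place.
- snap_cup: Bystander, loose: small snap-lid sample cup 35x43x24 mm, origin at the centre of its underside.
- beaker: Bystander, loose: clear beaker 59 mm across, 82 mm high, origin at the centre of its underside.
- tube: Bystander, loose: self-standing clear tube with cap, 36 mm across, 118 mm high, origin at the centre of its underside.
- printer_front (a point): Keep clear: middle of the front of the bulky black printer, at the worktop (axes of the world). The printer is fixed; its front runs from x = 0.37, y = 0.43 to x = 0.77, y = 0.29 m and it stands to the left of (beyond) that line, 360 mm deep, up to 360 mm high with a tilted flap up to 390 mm.

How it is judged:
By the outcome, as a careful person would: the job done as asked, in the order asked, and still so for the second after the job is handed in, while the arm keeps its last pose, push and grip.
It also fails if it takes over 48 s, if anything falls off the work surface, if the arm or the gripper's body presses on something with over 40 N, if the wrist force passes 120 N, or if a joint passes its speed limit or range.

## Working session

There is one attempt and no reset: what is moved stays moved. The work goes in short steps, Python scripts to look and compute and a tool call to move; the robot and the scene stay as the last step left them, time stands still between calls to the robot, and variables do not carry over. Pictures are saved under pics/ and viewed, and the job is handed in when it is done.

Besides the shell and the picture viewer there is one more tool, called after "Call:" by a JSON object that holds its "op" and its "data", one argument or row to a line. apply_moves: Moves the arm, as the interface text tells. Its arguments: {"type":"object","properties":{"rows":{"type":"array"},"newtons":{"type":"number"}},"required":["rows"]}

```bash
ls; mkdir -p pics; cat > h.py <<'E'
import numpy as np, cv2, pickle
from workcell import get_obs, cams, bot
from scipy.spatial.transform import Rotation as R
def shot(n,f):
    p=cams.camera(n); cv2.imwrite(f,cv2.cvtColor(p["pixels"],cv2.COLOR_RGB2BGR)); pickle.dump(p,open(f[:-3]+'pkl','wb')); return p
E
python3 - <<'E'
from h import *
o=get_obs(); print(o)
for n in("side","top"):
    p=shot(n,f"pics/{n}0.png"); print({k:v for k,v in p.items() if k not in("pixels","range_z")})
    for l in ["cup_center","stand","plain_cup_center","snap_cup","beaker","tube","seat"]:
        try: print(l,[(np.round(d["at"],4),round(d["confidence"],2)) for d in cams.find_in(l,p)[:3]])
        except Exception as e: print(l,e)
E
```

```text
pics
{'time': 0.0, 'q': array([-6.76664906e+01,  5.01062422e+00,  1.00344401e+01,  9.50990464e+01,
        3.00647802e-03,  9.00012045e+01]), 'qd': array([-0.0586822 , -0.06485513,  0.07012022, -0.00026171,  0.02201442,
       -0.04101161]), 'joint_efforts': array([-3.94074877e-04, -5.20390606e+01,  4.64804149e+01,  1.61366706e-02,
        7.31939599e-05, -2.47799989e-05]), 'ee_pos': array([ 0.20890839, -0.50847911,  0.19078754]), 'tcp_rot': array([-92.2873191 ,  89.92470944, 110.04498388]), 'wrist_force': array([0.33237551, 0.09203863, 0.54081008]), 'torque': array([0.0427002 , 0.00199856, 0.0249863 ]), 'opening': 0.08577391041280437}
{'fx': 408.08341090495685, 'fy': 408.08341090495685, 'cx': 316.6690641124448, 'cy': 200.34153232978375, 'D': array([-0.10104648,  0.        ,  0.        ,  0.        ,  0.        ]), 'eye': array([ 0.3628767 , -0.56769736,  0.68354274]), 'attitude': array([ 49.31637612,   1.23578033, -16.46240672]), 'shot': 1}
cup_center [(array([0.5435, 0.1824, 0.0523]), 0.97), (array([ 0.5101, -0.1691,  0.0229]), 0.53)]
stand [(array([ 0.5083, -0.1753,  0.0222]), 0.7
[... 362 characters left out ...]
cx': 313.2932306970976, 'cy': 193.96825199420485, 'D': array([0.04043187, 0.        , 0.        , 0.        , 0.        ]), 'eye': array([0.34997522, 0.10828842, 1.14036263]), 'attitude': array([ 11.24232208,   0.17963358, -89.12812314]), 'shot': 2}
cup_center [(array([0.54  , 0.1929, 0.0568]), 0.71)]
stand [(array([ 0.5118, -0.1564,  0.0199]), 0.91)]
plain_cup_center [(array([0.5417, 0.1949, 0.0581]), 0.68), (array([0.5035, 0.0523, 0.0609]), 0.59)]
snap_cup [(array([ 0.4094, -0.0153,  0.0227]), 0.61)]
beaker [(array([0.6928, 0.0791, 0.0371]), 0.93), (array([ 0.515 , -0.1566,  0.0276]), 0.52)]
tube [(array([ 0.7005, -0.095 ,  0.1128]), 0.72)]
seat [(array([ 0.5147, -0.1608,  0.0234]), 0.69)]
```

View pics/side0.png

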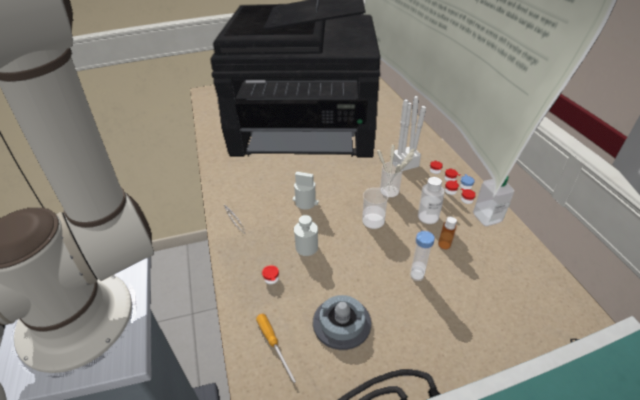

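View pics/top0.png

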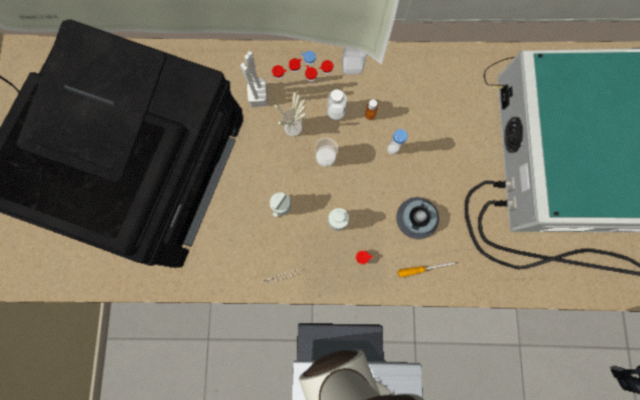

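The side picture shows the flat-grip cup at about (305,190), the knob cup at (306,237) and the stand at (342,320). In the top picture they are at (280,204), (339,218) and (417,217). Next I'll measure the cup and stand yaw from the depth data.

```bash
cat >> h.py <<'E'
def cloud(p):
    h,w=p["range_z"].shape
    u,v=np.meshgrid(np.arange(w),np.arange(h))
    K=np.array([[p["fx"],0,p["cx"]],[0,p["fy"],p["cy"]],[0,0,1.]])
    n=cv2.undistortPoints(np.stack([u,v],-1).reshape(-1,1,2).astype(float),K,p["D"]).reshape(h,w,2)
    z=p["range_z"]
    c=np.stack([n[...,0]*z,-n[...,1]*z,-z],-1)
    M=R.from_euler('xyz',p["attitude"],degrees=True).as_matrix()
    P=c@M.T+p["eye"]; P[z==0]=np.nan
    return P
def project(p,X):
    M=R.from_euler('xyz',p["attitude"],degrees=True).as_matrix()
    c=(np.atleast_2d(X)-p["eye"])@M; c=c*[1,-1,-1]
    K=np.array([[p["fx"],0,p["cx"]],[0,p["fy"],p["cy"]],[0,0,1.]])
    return cv2.projectPoints(c,np.zeros(3),np.zeros(3),K,p["D"])[0].reshape(-1,2)
def crop(p,f,u,v,r=40,s=8):
    im=p["pixels"][v-r:v+r,u-r:u+r]; cv2.imwrite(f,cv2.cvtColor(cv2.resize(im,None,fx=s,fy=s,interpolation=cv2.INTER_CUBIC),cv2.COLOR_RGB2BGR))
E
python3 - <<'E'
from h import *
S=pickle.load(open('pics/side0.pkl','rb'));T=pickle.load(open('pics/top0.pkl','rb'))
a=[]
for p,cs in((S,[(305,190),(342,320)]),(T,[(280,204),(417,217)])):
    for u,v in cs: a.append(cv2.resize(p["pixels"][v-32:v+32,u-32:u+32],None,fx=6,fy=6,interpolation=cv2.INTER_CUBIC))
cv2.imwrite('pics/crops0.png',cv2.cvtColor(np.vstack([np.hstack(a[:2]),np.hstack(a[2:])])[:,:],cv2.COLOR_RGB2BGR))
for n,p in(("S",S),("T",T)):
    P=cloud(p)
    d=np.hypot(P[...,0]-.54,P[...,1]-.19)<.06
    for lo,hi in((.003,.03),(.03,.055),(.055,.065),(.066,.088),(.086,.1)):
        m=d&(P[...,2]>lo)&(P[...,2]<hi); Q=P[m]
        if len(Q)>4:
            C=np.cov(Q[:,:2].T);w,V=np.linalg.eigh(C)
            print(n,"cup",lo,hi,len(Q),Q.mean(0).round(4),np.sqrt(w).round(4),np.degrees(np.arctan2(V[1,1],V[0,1])).round(1), Q.min(0).round(3),Q.max(0).round(3))
    d=np.hypot(P[...,0]-.513,P[...,1]+.16)<.08
    for lo,hi in((.006,.016),(.018,.029),(.029,.039),(.04,.07)):
        m=d&(P[...,2]>lo)&(P[...,2]<hi); Q=P[m]
        if len(Q)>4: print(n,"stand",lo,hi,len(Q),Q.mean(0).round(4),Q.min(0).round(3),Q.max(0).round(3))
    m=(np.abs(P[...,2])<.02)&(P[...,0]>.3)&(P[...,0]<.7)&(np.abs(P[...,1])<.3); print("table z",np.median(P[m][:,2]))
E
```

```text
S cup 0.003 0.03 201 [0.54   0.1827 0.0152] [0.0094 0.0179] 160.7 [0.484 0.146 0.003] [0.575 0.221 0.03 ]
S cup 0.03 0.055 156 [0.5384 0.1805 0.0425] [0.0054 0.0144] 164.8 [0.518 0.173 0.03 ] [0.565 0.206 0.055]
S cup 0.055 0.065 152 [0.5386 0.1886 0.0598] [0.0079 0.0141] 152.9 [0.518 0.173 0.055] [0.568 0.217 0.065]
S cup 0.066 0.088 131 [0.5422 0.1946 0.0772] [0.0018 0.0133] 148.7 [0.523 0.182 0.067] [0.564 0.209 0.088]
S cup 0.086 0.1 85 [0.543  0.1976 0.0904] [0.0038 0.013 ] 147.5 [0.523 0.184 0.086] [0.562 0.213 0.095]
S stand 0.006 0.016 917 [ 0.5088 -0.1827  0.0115] [ 0.461 -0.219  0.006] [ 0.573 -0.111  0.016]
S stand 0.018 0.029 514 [ 0.515  -0.1723  0.0241] [ 0.474 -0.205  0.018] [ 0.559 -0.131  0.029]
S stand 0.029 0.039 788 [ 0.5161 -0.1644  0.0337] [ 0.474 -0.205  0.029] [ 0.559 -0.118  0.039]
S stand 0.04 0.07 207 [ 0.5148 -0.1678  0.0547] [ 0.503 -0.177  0.04 ] [ 0.529 -0.152  0.066]
table z 3.8781869133974745e-05
T cup 0.003 0.03 275 [0.5353 0.1863 0.0062] [0.0284 0.0326] 138.3 [0.483 0.132 0.003] [0.599 0.247 0.03 ]
T cup 0.03 0.055 29 [0.5256 0.1898 0.0442] [0.0049 0.0144] 125.3 [0.517 0.175 0.031] [0.549 0.213 0.054]
T cup 0.055 0.065 204 [0.5413 0.1993 0.0611] [0.0129 0.0153] 62.1 [0.519 0.176 0.055] [0.568 0.225 0.065]
T cup 0.066 0.088 28 [0.5361 0.1979 0.0773] [0.0029 0.0132] 147.2 [0.521 0.186 0.067] [0.556 0.21  0.088]
T cup 0.086 0.1 91 [0.5429 0.2002 0.0925] [0.0036 0.0126] 147.1 [0.524 0.185 0.087] [0.562 0.214 0.097]
T stand 0.006 0.016 578 [ 0.5112 -0.1563  0.012 ] [ 0.448 -0.228  0.006] [ 0.588 -0.1    0.016]
T stand 0.018 0.029 263 [ 0.5131 -0.1571  0.0245] [ 0.472 -0.193  0.018] [ 0.557 -0.111  0.029]
T stand 0.029 0.039 428 [ 0.5151 -0.1607  0.0342] [ 0.474 -0.204  0.029] [ 0.558 -0.119  0.039]
T stand 0.04 0.07 103 [ 0.5129 -0.1581  0.0561] [ 0.501 -0.173  0.04 ] [ 0.546 -0.146  0.068]
table z 0.0010743486695966586
```

View pics/crops0.png

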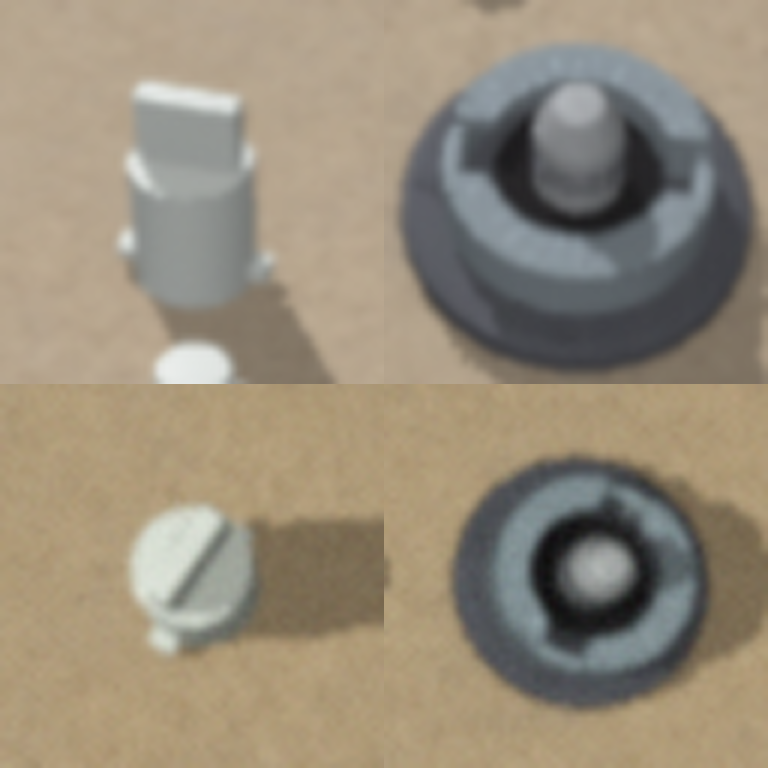

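```bash
cat >> h.py <<'E'
def ortho(p,cx,cy,z,half,n=360):
    g=np.linspace(-half,half,n)
    X,Y=np.meshgrid(cx+g,cy-g)   # col = +x, row down = -y
    uv=project(p,np.stack([X.ravel(),Y.ravel(),np.full(X.size,z)],-1)).reshape(n,n,2).astype(np.float32)
    im=cv2.remap(p["pixels"],uv[...,0],uv[...,1],cv2.INTER_CUBIC)
    for i in range(n):
        pass
    return cv2.cvtColor(im,cv2.COLOR_RGB2BGR)
E
python3 - <<'E'
from h import *
from scipy.optimize import least_squares
S=pickle.load(open('pics/side0.pkl','rb'));T=pickle.load(open('pics/top0.pkl','rb'))
rows=[]
for p in (S,T):
    a=ortho(p,.515,-.161,.034,.05); b=ortho(p,.543,.199,.092,.04)
    for im,h,rs in((a,.05,(.0425,.0285)),(b,.04,())):
        for k in range(-4,5):
            c=int(180+k*.01/h*180); cv2.line(im,(c,175),(c,185),(0,0,255),1); cv2.line(im,(175,c),(185,c),(0,0,255),1)
        for r in rs: cv2.circle(im,(180,180),int(r/h*180),(0,255,255),1)
    rows.append(np.hstack([a,b]))
    # collar top points: occupancy circle fit
    P=cloud(p); c=np.array([.515,-.161])
    Q=P[(np.hypot(P[...,0]-c[0],P[...,1]-c[1])<.05)&(abs(P[...,2]-.034)<.004)]
    def cost(x):
        r=np.hypot(*(Q[:,:2]-x).T); return np.r_[np.maximum(r-.0425,0),np.maximum(.0285-r,0)]*1e3
    s=least_squares(cost,c,loss='soft_l1'); c=s.x
    d=Q[:,:2]-c; r=np.hypot(*d.T); th=np.degrees(np.arctan2(d[:,1],d[:,0]))
    print(c.round(4),"z",np.median(Q[:,2]).round(4))
    m=(r>.030)&(r<.036); print(np.histogram(th[m],bins=np.arange(-180,181,10))[0])
cv2.imwrite('pics/ortho0.png',np.vstack(rows)[:,:])
E
```

```text
[ 0.5171 -0.1616] z 0.0339
[10  9  9 11  7  8  8  6 10  9  6  9  8  7  0  0  0 12  8  9  7  8  7  6
  6  5  9  8  8  9  6 11  1  0  0  5]
[ 0.5155 -0.1613] z 0.0344
[4 5 5 4 6 5 6 4 4 5 5 3 5 3 0 0 0 2 5 3 3 4 5 4 6 5 5 7 5 5 3 5 0 0 0 3]
```

View pics/ortho0.png

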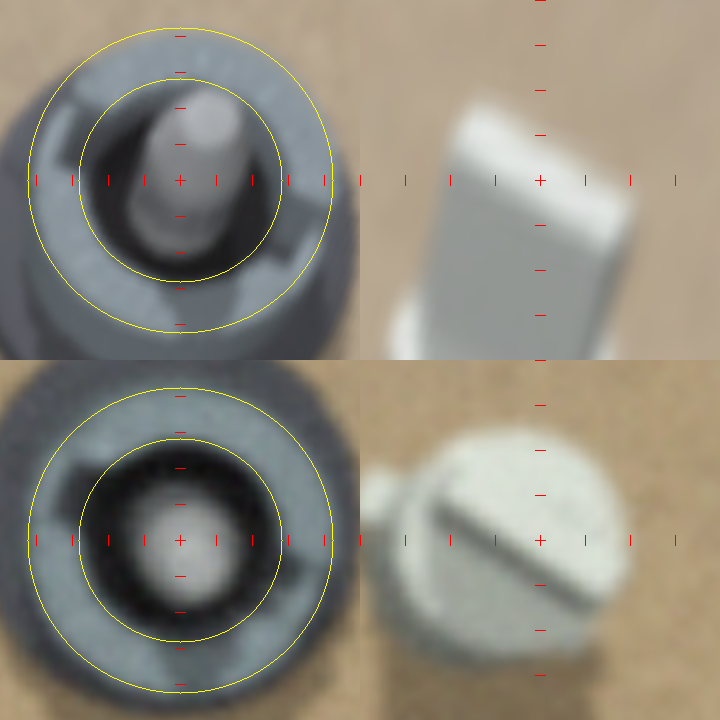

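```bash
python3 - <<'E'
from h import *
o=get_obs(); M=R.from_euler('xyz',o["tcp_rot"],degrees=True).as_matrix(); print(M.round(3)); print("phi y",np.degrees(np.arctan2(M[1,1],M[0,1])))
S=pickle.load(open('pics/side0.pkl','rb'));T=pickle.load(open('pics/top0.pkl','rb'))
for p,c in((S,(.5171,-.1616)),(T,(.5155,-.1613))):
    th=np.arange(-180,180,4); out=0
    for r in(.031,.0325,.034):
        X=np.stack([c[0]+r*np.cos(np.radians(th)),c[1]+r*np.sin(np.radians(th)),np.full(len(th),.034)],-1)
        uv=project(p,X).astype(np.float32)
        g=cv2.remap(cv2.cvtColor(p["pixels"],cv2.COLOR_RGB2GRAY),uv[None,:,0],uv[None,:,1],cv2.INTER_LINEAR)[0].astype(int); out=out+g
    print(dict(zip(th.tolist(),(out//3).tolist())))
    P=cloud(p);Q=P[(np.hypot(P[...,0]-.543,P[...,1]-.199)<.03)&(P[...,2]>.0885)]
    r=cv2.minAreaRect((Q[:,:2]*1000).astype(np.float32)); print(r,len(Q))
    Q=P[(np.hypot(P[...,0]-.543,P[...,1]-.199)<.035)&(abs(P[...,2]-.060)<.003)]
    print(cv2.minEnclosingCircle((Q[:,:2]*1000).astype(np.float32)))
E
```

```text
[[ 0.     0.38  -0.925]
 [-0.    -0.925 -0.38 ]
 [-1.     0.    -0.   ]]
phi y -67.66844556635648
{-180: 141, -176: 145, -172: 144, -168: 144, -164: 144, -160: 145, -156: 146, -152: 145, -148: 143, -144: 146, -140: 146, -136: 143, -132: 142, -128: 144, -124: 143, -120: 145, -116: 141, -112: 140, -108: 138, -104: 122, -100: 108, -96: 101, -92: 100, -88: 100, -84: 100, -80: 101, -76: 101, -72: 101, -68: 104, -64: 119, -60: 136, -56: 142, -52: 141, -48: 135, -44: 116, -40: 89, -36: 78, -32: 86, -28: 94, -24: 95, -20: 95, -16: 96, -12: 99, -8: 115, -4: 138, 0: 148, 4: 148, 8: 147, 12: 148, 16: 146, 20: 145, 24: 146, 28: 146, 32: 145, 36: 146, 40: 145, 44: 148, 48: 152, 52: 148, 56: 146, 60: 148, 64: 147, 68: 148, 72: 151, 76: 148, 80: 150, 84: 152, 88: 147, 92: 148, 96: 149, 100: 147, 104: 148, 108: 148, 112: 146, 116: 147, 120: 149, 124: 150, 128: 150, 132: 147, 136: 137, 140: 117, 144: 98, 148: 86, 152: 81, 156: 79, 160: 76, 164: 74, 168: 75, 172: 90, 176: 121}
((543.8377685546875, 199.81362915039062), (14.917198181152344, 42.930503845214844), 56.91819763183594) 67
((542.8379516601562,
[... 375 characters left out ...]
52: 133, -48: 130, -44: 121, -40: 107, -36: 103, -32: 106, -28: 106, -24: 92, -20: 79, -16: 73, -12: 75, -8: 92, -4: 116, 0: 128, 4: 132, 8: 132, 12: 133, 16: 132, 20: 134, 24: 132, 28: 132, 32: 132, 36: 133, 40: 135, 44: 135, 48: 137, 52: 137, 56: 141, 60: 140, 64: 138, 68: 137, 72: 137, 76: 136, 80: 136, 84: 138, 88: 139, 92: 138, 96: 135, 100: 134, 104: 136, 108: 136, 112: 136, 116: 135, 120: 135, 124: 138, 128: 142, 132: 138, 136: 117, 140: 87, 144: 63, 148: 54, 152: 54, 156: 55, 160: 58, 164: 61, 168: 71, 172: 92, 176: 115}
((543.4513549804688, 200.4247283935547), (12.295761108398438, 44.04111862182617), 56.231964111328125) 87
((543.2977905273438, 200.5277862548828), 25.737218856811523)
```

```bash
cat >> h.py <<'E'
def go(pos,phi):
    """tool-frame shift (mm) and rotvec from measured pose to vertical-down tool with jaw axis y at phi deg"""
    o=get_obs(); M=R.from_euler('xyz',o["tcp_rot"],degrees=True).as_matrix()
    y=np.array([np.cos(np.radians(phi)),np.sin(np.radians(phi)),0]); x=np.array([0,0,-1.]); G=np.stack([x,y,np.cross(x,y)],1)
    d=M.T@(np.array(pos)-o["ee_pos"])*1000; rv=R.from_matrix(M.T@G).as_rotvec()
    print("t",round(o["time"],2),"pos",o["ee_pos"].round(4),"phi",round(np.degrees(np.arctan2(M[1,1],M[0,1])),2),"tilt",np.degrees(np.arccos(-M[2,0])).round(2),"q",o["q"].round(1),"F",o["wrist_force"].round(2),"Tq",o["torque"].round(2),"open",round(o["opening"],4))
    print("shift",d.round(1),"turn",rv.round(3))
E
python3 - <<'E'
from h import *
go([.5433,.1995,.19],57)
E
```

```text
t 0.8 pos [ 0.209  -0.5087  0.1915] phi -67.67 tilt 0.0 q [-67.7   5.   10.1  95.1   0.   90. ] F [-0.45 -0.02 -0.27] Tq [-0.02 -0.02 -0.04] open 0.0852
shift [   1.5 -528.1 -578.3] turn [-2.176  0.    -0.   ]
```

Call:
{"op": "apply_moves", "data": {
  "rows": [
    [[0,-528,-578,-2.176,0,0,1],[0,-528,-578,-2.176,0,0,1],[0,-528,-578,-2.176,0,0,1],[0,-528,-578,-2.176,0,0,1],[0,-528,-578,-2.176,0,0,1],[0,-528,-578,-2.176,0,0,1],[0,-528,-578,-2.176,0,0,1],[0,-528,-578,-2.176,0,0,1],[0,-528,-578,-2.176,0,0,1],[0,-528,-578,-2.176,0,0,1],[0,-528,-578,-2.176,0,0,1],[0,-528,-578,-2.176,0,0,1],[0,-528,-578,-2.176,0,0,1],[0,-528,-578,-2.176,0,0,1],[0,-528,-578,-2.176,0,0,1],[0,-528,-578,-2.176,0,0,1],[0,-528,-578,-2.176,0,0,1],[0,-528,-578,-2.176,0,0,1],[0,-528,-578,-2.176,0,0,1],[0,-528,-578,-2.176,0,0,1]]
  ]
}}

```text
time: 2.8
ee_pos: [0.5429, 0.1983, 0.192]
tcp_rot: [43.3, 90.0, 10.2]
wrist_force: [-0.6, -0.6, 0.0]
opening: 0.0853
```

```bash
python3 - <<'E'
from h import *
go([.5433,.1995,.066],57)
shot("side","pics/s1.png")
E
```

```text
t 2.8 pos [0.5429 0.1983 0.192 ] phi 56.94 tilt 0.04 q [20.1  8.9 14.4 95.5 -0.  53.1] F [-0.61 -0.63  0.02] Tq [-0.01  0.08  0.05] open 0.0853
shift [126.    1.2  -0.4] turn [-0.001  0.001 -0.   ]
```

View pics/s1.png

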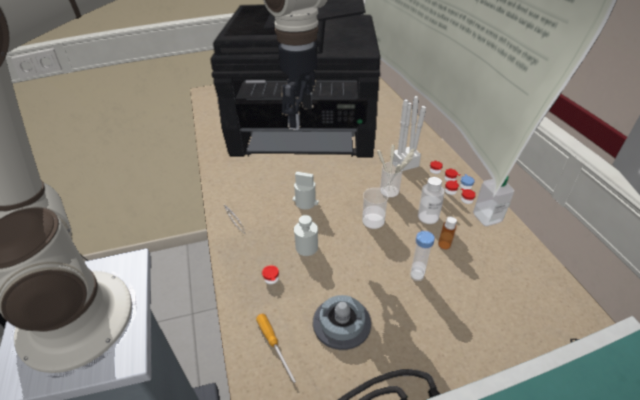

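Call:
{"op": "apply_moves", "data": {
  "rows": [
    [[30,1,0,0,0,0,1],[60,1,0,0,0,0,1],[85,1,0,0,0,0,0.8],[105,1,0,0,0,0,0.6],[118,1,0,0,0,0,0.5],[126,1,0,0,0,0,0.5],[126,1,0,0,0,0,0.5],[126,1,0,0,0,0,0.5]]
  ],
  "newtons": 40
}}

```text
time: 3.65
ee_pos: [0.544, 0.1992, 0.0671]
tcp_rot: [51.4, 89.9, 18.4]
wrist_force: [0.3, -0.4, 0.8]
opening: 0.0427
```

```bash
python3 - <<'E'
from h import *
go([.5433,.1995,.065],57)
S=shot("side","pics/s2.png"); T=shot("top","pics/t2.png")
a=[cv2.resize(p["pixels"][v-35:v+35,u-35:u+35],None,fx=6,fy=6) for p,u,v in((S,305,180),(T,280,204))]
cv2.imwrite("pics/c2.png",cv2.cvtColor(np.hstack(a)[:,:800],cv2.COLOR_RGB2BGR))
E
```

```text
t 3.65 pos [0.544  0.1992 0.0671] phi 56.92 tilt 0.12 q [20.1  8.2 -0.2 81.5 -0.  53.2] F [ 0.32 -0.39  0.77] Tq [ 0.02 -0.03 -0.  ] open 0.0427
shift [ 2.1 -0.1 -0.7] turn [-0.001  0.001 -0.002]
```

View pics/c2.png

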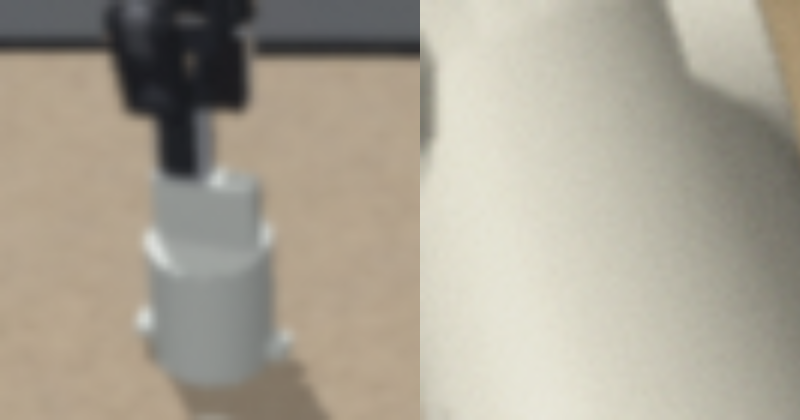

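```bash
python3 - <<'E'
from h import *
S=pickle.load(open("pics/s2.pkl","rb")); o=get_obs(); c=o["ee_pos"]
y=np.array([np.cos(np.radians(57)),np.sin(np.radians(57)),0])
for s in(-.0215,0,.0215): print(s,project(S,c+s*y).round(1),"crop",((project(S,c+s*y)-[270,145])*6).round(0))
P=cloud(S)
u0,v0=305,180
for v in range(150,182,3): print(v,[tuple((P[v,u]*1000).round(0)) for u in(296,300,304,308)])
im=cv2.resize(S["pixels"][100:220,230:380],None,fx=5,fy=5,interpolation=cv2.INTER_CUBIC)
im=cv2.convertScaleAbs(im,alpha=1.6,beta=20)
cv2.imwrite("pics/c2b.png",cv2.cvtColor(im,cv2.COLOR_RGB2BGR))
E
```

```text
-0.0215 [[301.6 187.3]] crop [[190. 254.]]
0 [[304.3 181.9]] crop [[206. 222.]]
0.0215 [[307.  176.8]] crop [[222. 191.]]
150 [(np.float64(515.0), np.float64(138.0), np.float64(206.0)), (np.float64(532.0), np.float64(174.0), np.float64(180.0)), (np.float64(540.0), np.float64(169.0), np.float64(181.0)), (np.float64(561.0), np.float64(218.0), np.float64(145.0))]
153 [(np.float64(515.0), np.float64(141.0), np.float64(196.0)), (np.float64(527.0), np.float64(153.0), np.float64(186.0)), (np.float64(539.0), np.float64(165.0), np.float64(176.0)), (np.float64(560.0), np.float64(213.0), np.float64(140.0))]
156 [(np.float64(516.0), np.float64(144.0), np.float64(186.0)), (np.float64(526.0), np.float64(150.0), np.float64(180.0)), (np.float64(540.0), np.float64(172.0), np.float64(163.0)), (np.float64(560.0), np.float64(216.0), np.float64(130.0))]
159 [(np.float64(519.0), np.float64(163.0), np.float64(165.0)), (np.float64(525.0), np.float64(147.0), np.float64(175.0)), (np.float64(540.0), np.float64(171.0), np.float64(155.0)), (np.float64(560.0), np.float64(216.0), np.float64(121.0))]
162 [(np.float
[... 959 characters left out ...]
t64(521.0), np.float64(182.0), np.float64(110.0)), (np.float64(528.0), np.float64(169.0), np.float64(117.0)), (np.float64(537.0), np.float64(170.0), np.float64(114.0)), (np.float64(553.0), np.float64(194.0), np.float64(94.0))]
177 [(np.float64(525.0), np.float64(205.0), np.float64(83.0)), (np.float64(534.0), np.float64(201.0), np.float64(84.0)), (np.float64(543.0), np.float64(194.0), np.float64(87.0)), (np.float64(551.0), np.float64(187.0), np.float64(90.0))]
180 [(np.float64(525.0), np.float64(207.0), np.float64(72.0)), (np.float64(534.0), np.float64(199.0), np.float64(76.0)), (np.float64(543.0), np.float64(196.0), np.float64(76.0)), (np.float64(551.0), np.float64(188.0), np.float64(80.0))]
```

View pics/c2b.png

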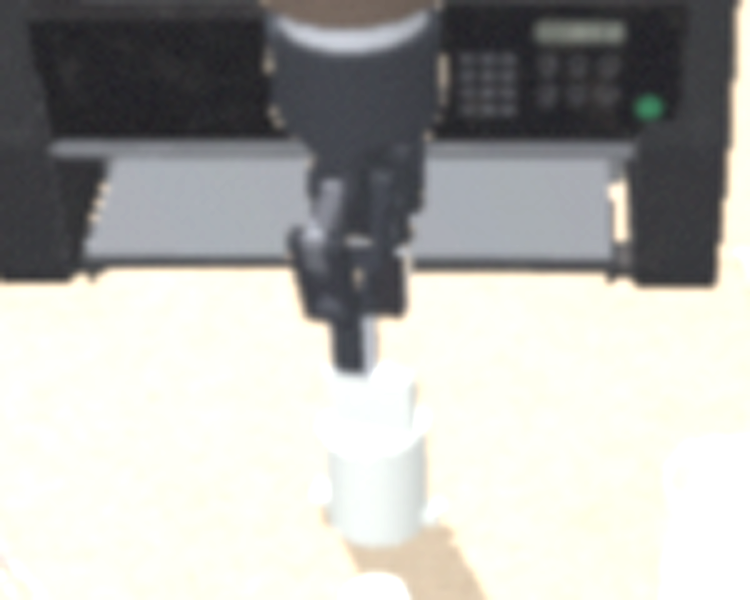

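```bash
python3 - <<'E'
from h import *
for f,c,z1 in(("pics/s1.pkl",(.5429,.1983,.192),.5),("pics/s2.pkl",(.544,.1992,.0671),.3)):
    S=pickle.load(open(f,"rb")); P=cloud(S); 
    yd=np.array([np.cos(np.radians(57)),np.sin(np.radians(57))])
    d=P[...,:2]-np.array(c[:2]); a=d@yd; b=d@np.array([yd[1],-yd[0]])
    m=(abs(a)<.09)&(abs(b)<.06)
    print(f,"tcp px",project(S,c).round(0))
    zz=P[...,2]-c[2]
    for lo in np.arange(-.02,.12,.01):
        k=m&(zz>lo)&(zz<lo+.01)
        if k.sum(): print(round(lo,2),k.sum(),"a",(a[k].min()*1e3).round(),(a[k].max()*1e3).round(),"b",(b[k].min()*1e3).round(),(b[k].max()*1e3).round(), "v",np.argwhere(k)[:,0].max(),"col",S["pixels"][k].mean(0).round())
E
```

```text
pics/s1.pkl tcp px [[302. 139.]]
0.05 41 a -53.0 52.0 b -11.0 11.0 v 129 col [66. 66. 68.]
0.06 78 a -58.0 45.0 b -11.0 11.0 v 127 col [49. 49. 51.]
0.07 84 a -58.0 45.0 b -10.0 11.0 v 124 col [44. 45. 48.]
0.08 82 a -59.0 50.0 b -7.0 12.0 v 120 col [44. 45. 48.]
0.09 49 a -71.0 52.0 b -7.0 14.0 v 115 col [42. 43. 45.]
0.1 125 a -76.0 72.0 b -13.0 15.0 v 114 col [35. 36. 39.]
0.11 136 a -75.0 74.0 b -12.0 17.0 v 110 col [33. 34. 38.]
pics/s2.pkl tcp px [[304. 182.]]
-0.02 59 a -27.0 -0.0 b -25.0 25.0 v 195 col [141. 143. 140.]
-0.01 148 a -26.0 9.0 b -26.0 25.0 v 192 col [161. 165. 161.]
0.0 62 a -8.0 5.0 b -22.0 21.0 v 184 col [146. 149. 145.]
0.01 52 a -8.0 0.0 b -22.0 21.0 v 181 col [145. 148. 145.]
0.02 48 a -8.0 9.0 b -22.0 21.0 v 178 col [160. 162. 158.]
0.04 35 a -33.0 25.0 b -10.0 11.0 v 175 col [92. 91. 89.]
0.05 58 a -38.0 25.0 b -11.0 12.0 v 174 col [63. 63. 64.]
0.06 57 a -37.0 27.0 b -12.0 12.0 v 170 col [57. 57. 58.]
0.07 41 a -36.0 35.0 b -6.0 12.0 v 167 col [58. 58. 60.]
0.08 30 a -53.0 34.0 b -8.0 14.0 v 165 col [47. 48. 50.]
0.09 80 a -56.0 52.0 b -12.0 14.0 v 164 col [44. 44. 46.]
0.1 62 a -59.0 52.0 b -12.0 17.0 v 162 col [39. 39. 41.]
0.11 103 a -62.0 54.0 b -12.0 18.0 v 159 col [35. 36. 39.]
```

The fingertips show about 43 mm above where the reported TCP puts them: 110 mm at the half-open tips against a TCP at 67 mm. They line up sideways. The plate isn't between the fingers yet, so I'll trust the camera, descend in small steps and watch the force.

Call:
{"op": "apply_moves", "data": {
  "rows": [
    [[10,0,0,0,0,0,0.5],[20,0,0,0,0,0,0.5],[28,0,0,0,0,0,0.5],[35,0,0,0,0,0,0.5],[35,0,0,0,0,0,0.5],[35,0,0,0,0,0,0.5]]
  ]
}}

```text
time: 4.35
ee_pos: [0.5441, 0.1994, 0.0321]
tcp_rot: [51.5, 89.9, 18.4]
wrist_force: [1.1, 0.3, 0.0]
opening: 0.0427
```

```bash
cat >> h.py <<'E'
def tips(S,c,phi,lo0=.0,hi0=.1):
    P=cloud(S); yd=np.array([np.cos(np.radians(phi)),np.sin(np.radians(phi))])
    d=P[...,:2]-np.array(c[:2]); a=d@yd; b=d@np.array([yd[1],-yd[0]])
    k=(abs(a)<.06)&(abs(b)<.02)&(P[...,2]>.05)&(P[...,2]<c[2]+hi0)&(S["pixels"].max(-1)<100)
    for s in(-1,1):
        q=k&(a*s>.008)
        if q.sum()>5: print("tip side",s,"lowest z",np.sort(P[q][:,2])[:6].round(4),"a",np.percentile(a[q],[5,95]).round(4),"b",np.percentile(b[q],[5,95]).round(4))
E
python3 - <<'E'
from h import *
go([.5433,.1995,.065],57)
S=shot("side","pics/s3.png"); tips(S,get_obs()["ee_pos"],57)
cv2.imwrite("pics/c3.png",cv2.cvtColor(cv2.resize(S["pixels"][140:220,260:350],None,fx=7,fy=7),cv2.COLOR_RGB2BGR))
E
```

```text
t 4.35 pos [0.5441 0.1994 0.0321] phi 56.93 tilt 0.12 q [20.1  8.7 -3.4 77.7 -0.  53.2] F [1.12 0.29 0.04] Tq [ 0.01  0.01 -0.01] open 0.0427
shift [-32.9  -0.3  -0.7] turn [-0.001  0.001 -0.002]
tip side -1 lowest z [0.0805 0.0819 0.0827 0.0836 0.0848 0.0849] a [-0.0545 -0.0275] b [-0.0063  0.0121]
tip side 1 lowest z [0.0821 0.0839 0.084  0.0841 0.0843 0.0845] a [0.0189 0.0442] b [-0.002   0.0122]
```

View pics/c3.png

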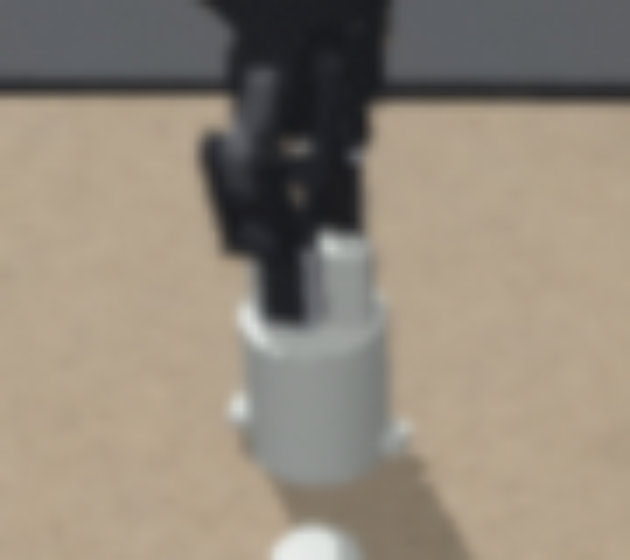

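The near finger now overlaps the plate, with its tip at about (285,320) in the crop, roughly z = 0.078. I'll go 9 mm lower and close.

Call:
{"op": "apply_moves", "data": {
  "rows": [
    [[5,0,0,0,0,0,0.5],[9,0,0,0,0,0,0.5],[9,0,0,0,0,0,0.5],[9,0,0,0,0,0,0.3],[9,0,0,0,0,0,0.2],[9,0,0,0,0,0,0.1],[9,0,0,0,0,0,0],[9,0,0,0,0,0,0],[9,0,0,0,0,0,0],[9,0,0,0,0,0,0]]
  ],
  "newtons": 60
}}

```text
time: 5.4
ee_pos: [0.5445, 0.1994, 0.0237]
tcp_rot: [51.0, 89.8, 17.9]
wrist_force: [1.2, -0.3, 2.5]
opening: 0.0109
```

```bash
python3 - <<'E'
from h import *
go([.5433,.1995,.065],57)
S=shot("side","pics/s4.png"); tips(S,get_obs()["ee_pos"],57)
cv2.imwrite("pics/c4.png",cv2.cvtColor(cv2.resize(S["pixels"][140:220,260:350],None,fx=7,fy=7),cv2.COLOR_RGB2BGR))
E
```

```text
t 5.4 pos [0.5445 0.1994 0.0237] phi 56.93 tilt 0.17 q [20.1  8.9 -4.2 76.7 -0.  53.2] F [ 1.24 -0.3   2.5 ] Tq [-0.09  0.12 -0.03] open 0.0109
shift [-41.3  -0.5  -0.9] turn [-0.001  0.002 -0.002]
tip side -1 lowest z [0.0715 0.0719 0.0728 0.0728 0.0739 0.0744] a [-0.0402 -0.0135] b [-0.0065  0.0124]
tip side 1 lowest z [0.0993 0.105  0.1064 0.11   0.1111 0.1115] a [0.0101 0.0379] b [0.0076 0.0124]
```

View pics/c4.png

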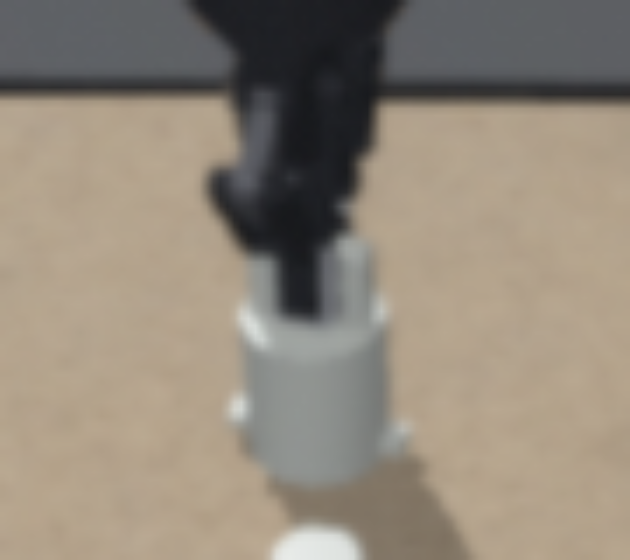

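The opening reads 10.9 mm on the 12 mm plate, and the picture shows the finger flat on the plate at (300,290). I'll lift straight up.

Call:
{"op": "apply_moves", "data": {
  "rows": [
    [[-5,0,0,0,0,0,0],[-15,0,0,0,0,0,0],[-30,0,0,0,0,0,0],[-50,0,0,0,0,0,0],[-75,0,0,0,0,0,0],[-100,0,0,0,0,0,0],[-120,0,0,0,0,0,0],[-130,0,0,0,0,0,0],[-130,0,0,0,0,0,0]]
  ]
}}

```text
time: 6.35
ee_pos: [0.5448, 0.1996, 0.1557]
tcp_rot: [52.3, 89.7, 19.3]
wrist_force: [-0.2, 0.0, -1.1]
opening: 0.011
```

```bash
python3 - <<'E'
from h import *
go([.5163,-.1615,.155],57+8.5)
S=shot("side","pics/s5.png")
E
```

```text
t 6.35 pos [0.5448 0.1996 0.1557] phi 56.93 tilt 0.35 q [20.1  8.2  9.6 91.1 -0.  53.2] F [-0.2   0.03 -1.11] Tq [-0.01  0.02 -0.02] open 0.011
shift [-2.000e-01 -3.182e+02  1.731e+02] turn [-0.15   0.004 -0.005]
```

View pics/s5.png

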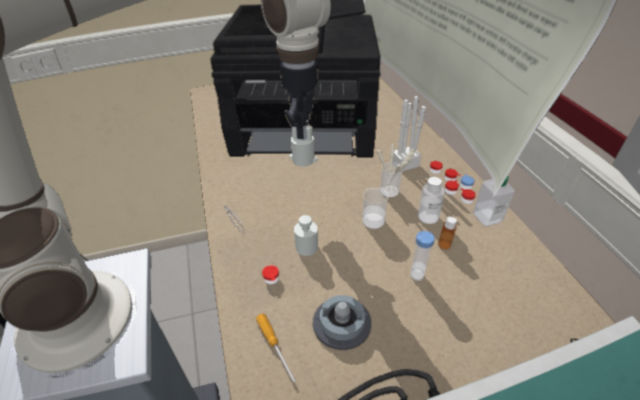

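The cup is in the gripper at (302,150), clear of the worktop. The plain cup still stands at (306,237). Next I'll carry it to above the stand.

Call:
{"op": "apply_moves", "data": {
  "rows": [
    [[0,-8,4,-0.01,0,0,0],[0,-25,14,-0.02,0,0,0],[0,-50,27,-0.03,0,0,0],[0,-80,44,-0.04,0,0,0],[0,-112,61,-0.05,0,0,0],[0,-145,79,-0.07,0,0,0],[0,-178,97,-0.09,0,0,0],[0,-210,114,-0.11,0,0,0],[0,-240,131,-0.12,0,0,0],[0,-268,146,-0.13,0.002,-0.002,0],[0,-290,158,-0.14,0.002,-0.003,0],[0,-306,166,-0.15,0.003,-0.004,0],[0,-315,171,-0.153,0.004,-0.005,0],[0,-318,173,-0.153,0.004,-0.005,0],[0,-318,173,-0.153,0.004,-0.005,0],[0,-318,173,-0.153,0.004,-0.005,0]]
  ]
}}

```text
time: 8.0
ee_pos: [0.5158, -0.1608, 0.1534]
tcp_rot: [-134.8, 89.9, -159.1]
wrist_force: [0.6, -0.2, -0.8]
opening: 0.0113
```

```bash
python3 - <<'E'
from h import *
go([.5163,-.1615,.11],65.7)
S=shot("side","pics/s6.png");T=shot("top","pics/t6.png")
E
```

```text
t 8.0 pos [ 0.5158 -0.1608  0.1534] phi 65.73 tilt 0.14 q [-17.3   3.1   3.9  90.9  -0.1   7. ] F [ 0.57 -0.25 -0.84] Tq [-0.04  0.02  0.01] open 0.0113
shift [43.4 -0.4  0.8] turn [ 0.    -0.002  0.002]
```

View pics/s6.png

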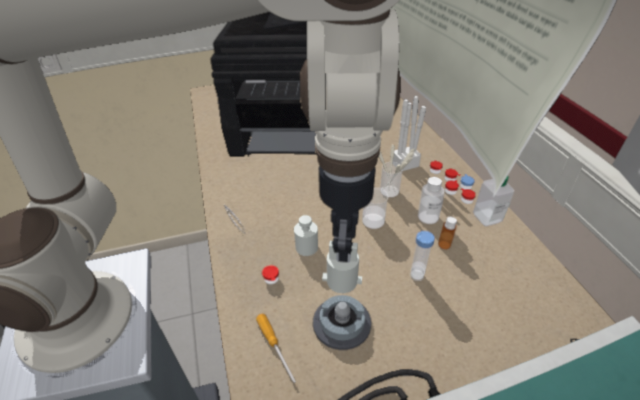

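View pics/t6.png

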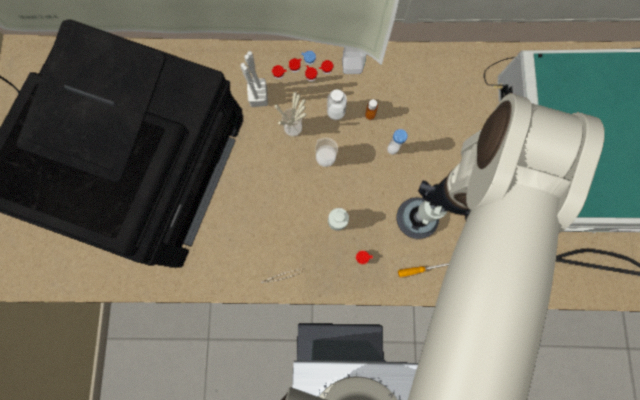

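```bash
cat >> h.py <<'E'
from scipy.optimize import least_squares
def cyl(P,c,r,zl,zh,pad=.008):
    d=np.hypot(P[...,0]-c[0],P[...,1]-c[1]); Q=P[(d<r+pad)&(d>r-pad)&(P[...,2]>zl)&(P[...,2]<zh)]
    s=least_squares(lambda x:(np.hypot(Q[:,0]-x[0],Q[:,1]-x[1])-r)*1e3,c[:2],loss='soft_l1')
    rr=np.hypot(Q[:,0]-s.x[0],Q[:,1]-s.x[1])-r
    return s.x.round(4),len(Q),(np.median(abs(rr))*1e3).round(2)
E
python3 - <<'E'
from h import *
S0=pickle.load(open('pics/side0.pkl','rb'));T0=pickle.load(open('pics/top0.pkl','rb'))
S=pickle.load(open('pics/s6.pkl','rb'));T=pickle.load(open('pics/t6.pkl','rb'))
for n,p in(("S0",S0),("T0",T0),("S6",S)):
    P=cloud(p)
    print(n,"collar cyl",cyl(P,[.516,-.1615],.0425,.015,.031),"base",cyl(P,[.516,-.1615],.056,.003,.011,.004),"post",cyl(P,[.516,-.1615],.014,.035,.052,.006))
P0=cloud(S0); print("cup0 body",cyl(P0,[.5433,.1995],.026,.012,.057,.006))
for zl,zh in((.135,.15),(.15,.165),(.165,.185),(.145,.185)):
    print("S6 cup",zl,zh,cyl(cloud(S),[.516,-.161],.026,zl,zh,.006))
    print("T6 cup",zl,zh,cyl(cloud(T),[.516,-.161],.026,zl,zh,.006))
P=cloud(S); Q=P[(np.hypot(P[...,0]-.516,P[...,1]+.161)<.04)&(P[...,2]>.09)&(P[...,2]<.2)&(S["pixels"].min(-1)>110)]
print("zrange",np.percentile(Q[:,2],[0,1,5,50,95,99,100]).round(4))
# lugs
d=np.hypot(P[...,0]-.516,P[...,1]+.161); L=P[(d>.029)&(d<.036)&(P[...,2]>.12)&(P[...,2]<.16)]; 
for s in(-1,1):
    q=L[(L[:,0]-.516)*s>0]; print("lug",len(q),q.mean(0).round(4) if len(q) else 0, np.degrees(np.arctan2(q[:,1].mean()+.161,q[:,0].mean()-.516)) if len(q) else 0)
cv2.imwrite("pics/c6.png",cv2.cvtColor(cv2.resize(S["pixels"][230:350,280:400],None,fx=6,fy=6)[:600],cv2.COLOR_RGB2BGR)[:600])
E
```

```text
S0 collar cyl (array([ 0.5172, -0.1618]), 283, np.float64(0.58)) base (array([ 0.517 , -0.1613]), 271, np.float64(0.99)) post (array([ 0.517, -0.162]), 96, np.float64(0.54))
T0 collar cyl (array([ 0.515 , -0.1611]), 127, np.float64(2.87)) base (array([ 0.5156, -0.1614]), 131, np.float64(1.32)) post (array([ 0.5146, -0.1617]), 27, np.float64(0.34))
S6 collar cyl (array([ 0.5172, -0.1619]), 271, np.float64(0.58)) base (array([ 0.5173, -0.1615]), 270, np.float64(1.0)) post (array([ 0.5172, -0.1621]), 94, np.float64(0.41))
cup0 body (array([0.5436, 0.2007]), 287, np.float64(0.63))
S6 cup 0.135 0.15 (array([ 0.5155, -0.1597]), 220, np.float64(0.58))
T6 cup 0.135 0.15 (array([ 0.513 , -0.1595]), 37, np.float64(0.44))
S6 cup 0.15 0.165 (array([ 0.5151, -0.1596]), 172, np.float64(0.41))
T6 cup 0.15 0.165 (array([ 0.5135, -0.1594]), 49, np.float64(0.37))
S6 cup 0.165 0.185 (array([ 0.5151, -0.1604]), 249, np.float64(0.33))
T6 cup 0.165 0.185 (array([ 0.5134, -0.1594]), 59, np.float64(0.29))
S6 cup 0.145 0.185 (array([ 0.5151, -0.16  ]), 473, np.float64(0.41))
T6 cup 0.145 0.185 (array([ 0.5135, -0.1594]), 115, np.float64(0.31))
zrange [0.13   0.1319 0.1354 0.1722 0.1927 0.1992 0.2   ]
lug 27 [ 0.4865 -0.1501  0.1385] 159.68966647445922
lug 16 [ 0.5433 -0.1744  0.1395] -26.118311500474803
```

View pics/c6.png

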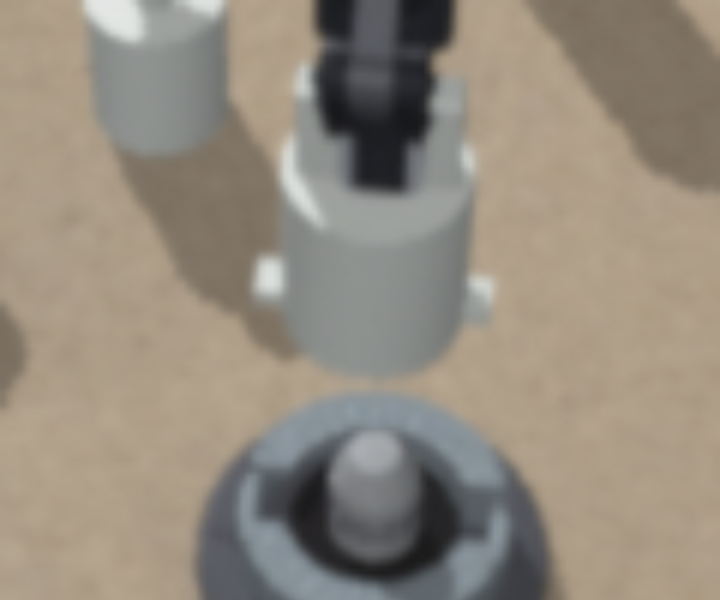

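Both cameras agree that the cup must shift about (+1.8, −1.9) mm to sit on the stand's axis, and the lugs are already in line with the slots. I'll move there and lower the mouth to about 10 mm above the post.

```bash
python3 - <<'E'
from h import *
go([.5176,-.1627,.098],65.7)
E
```

```text
t 8.1 pos [ 0.5159 -0.1607  0.1536] phi 65.75 tilt 0.13 q [-17.2   3.1   3.9  90.9  -0.1   7. ] F [-0.82  0.12 -0.4 ] Tq [ 0.03 -0.01  0.06] open 0.0113
shift [55.5 -1.   2.4] turn [ 0.001 -0.001  0.002]
```

Call:
{"op": "apply_moves", "data": {
  "rows": [
    [[8,-1,2.5,0,-0.001,0.002,0],[20,-1,2.5,0,-0.001,0.002,0],[35,-1,2.5,0,-0.001,0.002,0],[47,-1,2.5,0,-0.001,0.002,0],[55,-1,2.5,0,-0.001,0.002,0],[55,-1,2.5,0,-0.001,0.002,0],[55,-1,2.5,0,-0.001,0.002,0]]
  ]
}}

```text
time: 8.8
ee_pos: [0.5177, -0.1627, 0.0987]
tcp_rot: [155.0, 90.0, 130.8]
wrist_force: [-0.0, 0.2, -1.1]
opening: 0.0109
```

```bash
python3 - <<'E'
from h import *
go([.5176,-.1627,.06],65.7)
S=shot("side","pics/s7.png");T=shot("top","pics/t7.png"); o=get_obs()
for n,p in(("S",S),("T",T)):
    P=cloud(p)
    for zl,zh in((.08,.095),(.095,.11),(.11,.13),(.085,.128)): print(n,zl,cyl(P,[.5176,-.162],.026,zl,zh,.006))
    print(n,"collar cyl",cyl(P,[.516,-.1615],.0425,.015,.031),"base",cyl(P,[.516,-.1615],.056,.003,.011,.004))
go([.5176,-.1627,.06],65.7)
cv2.imwrite("pics/c7.png",cv2.cvtColor(cv2.resize(S["pixels"][250:350,280:400],None,fx=6,fy=6)[:600],cv2.COLOR_RGB2BGR)[:600])
E
```

```text
t 8.8 pos [ 0.5177 -0.1627  0.0987] phi 65.75 tilt 0.03 q [-17.5   3.1  -2.1  84.8   0.    6.8] F [-0.03  0.15 -1.1 ] Tq [ 0.03 -0.02 -0.03] open 0.0109
shift [38.7 -0.1 -0.1] turn [ 0.001 -0.    -0.   ]
S 0.08 (array([ 0.5173, -0.1619]), 182, np.float64(0.49))
S 0.095 (array([ 0.5173, -0.1618]), 158, np.float64(0.45))
S 0.11 (array([ 0.5173, -0.1616]), 217, np.float64(0.35))
S 0.085 (array([ 0.5173, -0.1617]), 469, np.float64(0.4))
S collar cyl (array([ 0.5171, -0.1619]), 271, np.float64(0.61)) base (array([ 0.5171, -0.1615]), 267, np.float64(0.92))
T 0.08 (array([ 0.5147, -0.1617]), 39, np.float64(0.43))
T 0.095 (array([ 0.5153, -0.1614]), 34, np.float64(0.35))
T 0.11 (array([ 0.5154, -0.1616]), 48, np.float64(0.46))
T 0.085 (array([ 0.5152, -0.1616]), 105, np.float64(0.39))
T collar cyl (array([ 0.5151, -0.1613]), 83, np.float64(0.95)) base (array([ 0.5159, -0.1618]), 96, np.float64(1.27))
t 8.9 pos [ 0.518  -0.1628  0.0992] phi 65.75 tilt 0.04 q [-17.5   3.1  -2.1  84.8   0.    6.8] F [ 0.33 -1.25 -0.97] Tq [ 0.    0.   -0.01] open 0.011
shift [39.2 -0.1 -0.5] turn [ 0.001  0.001 -0.   ]
```

View pics/c7.png

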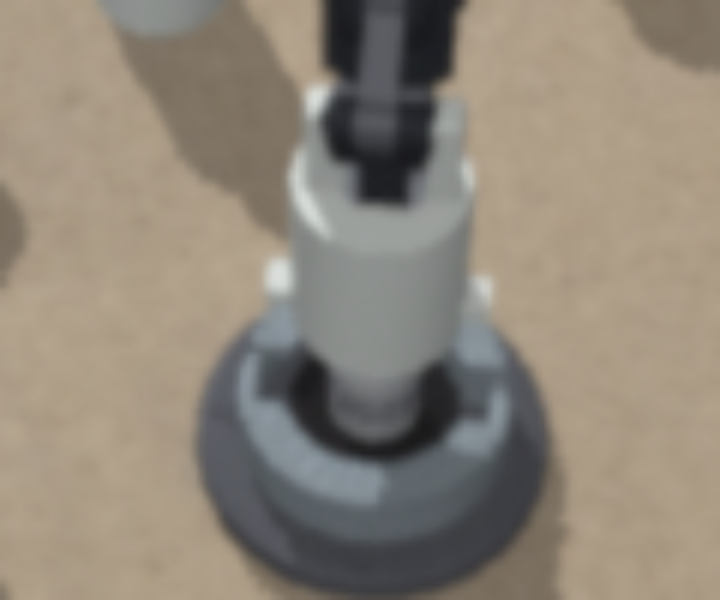

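The cup is centred over the post to about 0.3 mm in both cameras, with its lugs above the slots. I'll lower it over the post to just above the collar.

Call:
{"op": "apply_moves", "data": {
  "rows": [
    [[8,0,0,0,0,0,0],[18,0,0,0,0,0,0],[28,0,0,0,0,0,0],[34,0,0,0,0,0,0],[37,0,0,0,0,0,0],[37,0,0,0,0,0,0]]
  ]
}}

```text
time: 9.5
ee_pos: [0.5178, -0.1627, 0.0617]
tcp_rot: [138.4, 90.0, 114.2]
wrist_force: [-0.5, 0.0, -1.2]
opening: 0.0111
```

```bash
python3 - <<'E'
from h import *
S=shot("side","pics/s8.png")
P=cloud(S)
print(cyl(P,[.5176,-.162],.026,.045,.09,.006))
go([.5176,-.1627,.045],65.7)
cv2.imwrite("pics/c8.png",cv2.cvtColor(cv2.resize(S["pixels"][250:350,280:400],None,fx=6,fy=6)[:600],cv2.COLOR_RGB2BGR)[:600])
E
```

```text
(array([ 0.5173, -0.1621]), 466, np.float64(0.39))
t 9.55 pos [ 0.518  -0.1628  0.0622] phi 65.75 tilt 0.03 q [-17.5   3.4  -5.9  80.7   0.    6.8] F [-0.07  0.08 -1.58] Tq [-0.03 -0.    0.03] open 0.0112
shift [17.2 -0.1 -0.4] turn [ 0.001  0.    -0.   ]
```

View pics/c8.png

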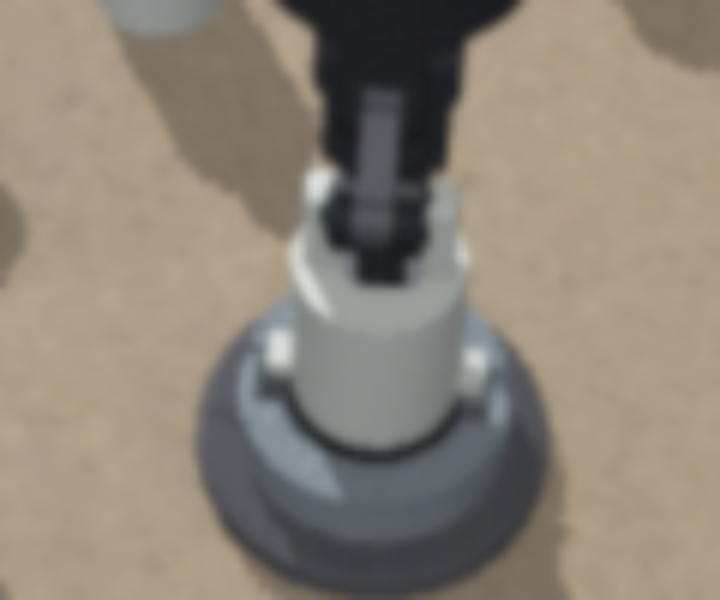

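The lugs at (278,350) and (472,370) sit over the slots. I'll continue down to the seat.

Call:
{"op": "apply_moves", "data": {
  "rows": [
    [[4,0,0,0,0,0,0],[8,0,0,0,0,0,0],[12,0,0,0,0,0,0],[15,0,0,0,0,0,0],[17,0,0,0,0,0,0],[17,0,0,0,0,0,0]]
  ]
}}

```text
time: 10.15
ee_pos: [0.5179, -0.1627, 0.0452]
tcp_rot: [43.7, 90.0, 19.5]
wrist_force: [-0.9, 0.6, 2.2]
opening: 0.0109
```

```bash
python3 - <<'E'
from h import *
go([.5176,-.1627,.0375],65.7)
E
```

```text
t 10.15 pos [ 0.5179 -0.1627  0.0452] phi 65.75 tilt 0.03 q [-17.5   3.7  -7.5  78.8   0.    6.8] F [-0.94  0.58  2.23] Tq [0.13 0.22 0.01] open 0.0109
shift [ 7.7 -0.1 -0.3] turn [ 0.001  0.    -0.   ]
```

The force has risen 3.4 N, which matches the spring at about 1.7 mm of seat travel. I'll push on in small steps towards the stop.

Call:
{"op": "apply_moves", "data": {
  "rows": [
    [[2,0,0,0,0,0,0],[4,0,0,0,0,0,0],[6,0,0,0,0,0,0],[7,0,0,0,0,0,0],[8,0,0,0,0,0,0],[8,0,0,0,0,0,0]]
  ]
}}

```text
time: 10.75
ee_pos: [0.5182, -0.1628, 0.0377]
tcp_rot: [20.5, 89.9, -3.7]
wrist_force: [-3.2, 0.1, 6.7]
opening: 0.0109
```

```bash
python3 - <<'E'
from h import *
go([.5176,-.1627,.0375],65.7)
E
```

```text
t 10.75 pos [ 0.5182 -0.1628  0.0377] phi 65.75 tilt 0.07 q [-17.5   3.8  -8.2  77.9   0.    6.8] F [-3.18  0.1   6.66] Tq [0.12 0.5  0.03] open 0.0109
shift [ 0.2 -0.1 -0.5] turn [ 0.001  0.001 -0.   ]
```

Call:
{"op": "apply_moves", "data": {
  "rows": [
    [[0.5,0,-0.3,0,0,0,0],[1,0,-0.3,0,0,0,0],[1.5,0,-0.3,0,0,0,0],[1.5,0,-0.3,0,0,0,0]]
  ]
}}

```text
time: 11.15
ee_pos: [0.5183, -0.1628, 0.0375]
tcp_rot: [11.6, 89.8, -12.6]
wrist_force: [-3.1, 1.5, 13.8]
opening: 0.0108
```

```bash
python3 - <<'E'
from h import *
go([.5179,-.1627,.0375],65.7)
E
```

```text
t 11.15 pos [ 0.5183 -0.1628  0.0375] phi 65.75 tilt 0.16 q [-17.4   3.7  -8.3  77.8   0.    6.8] F [-3.05  1.52 13.84] Tq [ 0.26  1.   -0.02] open 0.0108
shift [ 0.  -0.  -0.4] turn [ 0.001  0.003 -0.001]
```

The force rose to 13.8 N with almost no further motion, so the seat is at its stop. I'll twist clockwise in stages while keeping the press.

Call:
{"op": "apply_moves", "data": {
  "rows": [
    [[1.5,0,-0.4,0,0.002,0,0],[2,0,-0.4,0.05,0.003,0,0],[2,0,-0.4,0.12,0.003,0,0],[2,0,-0.4,0.19,0.003,0,0],[2,0,-0.4,0.26,0.003,0,0],[2,0,-0.4,0.33,0.003,0,0],[2,0,-0.4,0.4,0.003,0,0],[2,0,-0.4,0.4,0.003,0,0]]
  ]
}}

```text
time: 11.95
ee_pos: [0.5194, -0.1633, 0.0375]
tcp_rot: [39.9, 89.8, -7.4]
wrist_force: [-0.6, 0.4, 14.3]
opening: 0.0112
```

```bash
python3 - <<'E'
from h import *
S=shot("side","pics/s9.png")
P=cloud(S)
print(cyl(P,[.5176,-.162],.026,.038,.068,.006))
go([.5179,-.1627,.0375],42)
cv2.imwrite("pics/c9.png",cv2.cvtColor(cv2.resize(S["pixels"][250:350,280:400],None,fx=6,fy=6)[:600],cv2.COLOR_RGB2BGR)[:600])
E
```

```text
(array([ 0.5191, -0.1625]), 266, np.float64(0.37))
t 12.0 pos [ 0.5194 -0.1633  0.0375] phi 42.8 tilt 0.24 q [-17.5   3.8  -8.2  77.8   0.   29.7] F [-0.06 -0.75 13.91] Tq [-0.15  0.29 -0.09] open 0.0107
shift [-0.  -0.7 -1.5] turn [ 0.014  0.003 -0.003]
```

View pics/c9.png

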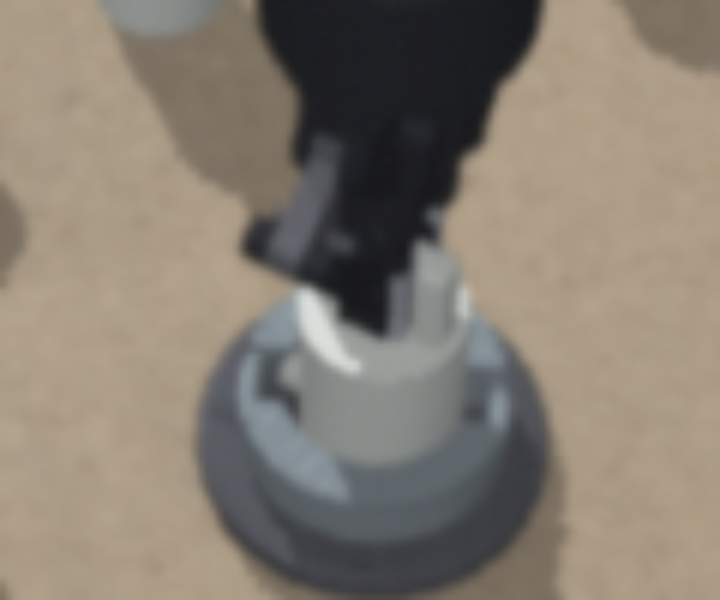

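The cup is turning with its lugs moving under the lip, but it drifted about 2 mm in +x. I'll correct that while I keep turning.

Call:
{"op": "apply_moves", "data": {
  "rows": [
    [[2,-0.5,-1,0,0.003,-0.003,0],[2,-0.9,-1.9,0.06,0.003,-0.003,0],[2,-0.9,-1.9,0.13,0.003,-0.003,0],[2,-0.9,-1.9,0.2,0.003,-0.003,0],[2,-0.9,-1.9,0.27,0.003,-0.003,0],[2,-0.9,-1.9,0.34,0.003,-0.003,0],[2,-0.9,-1.9,0.41,0.003,-0.003,0],[2,-0.9,-1.9,0.48,0.003,-0.003,0],[2,-0.9,-1.9,0.48,0.003,-0.003,0]]
  ]
}}

```text
time: 12.9
ee_pos: [0.5188, -0.1632, 0.0375]
tcp_rot: [59.9, 89.8, -15.0]
wrist_force: [-2.2, -1.1, 14.5]
opening: 0.011
```

```bash
python3 - <<'E'
from h import *
S=shot("side","pics/s10.png")
P=cloud(S)
print(cyl(P,[.5176,-.162],.026,.038,.068,.006))
go([.5179,-.1627,.0375],-19.3)
cv2.imwrite("pics/c10.png",cv2.cvtColor(cv2.resize(S["pixels"][250:350,280:400],None,fx=6,fy=6)[:600],cv2.COLOR_RGB2BGR)[:600])
E
```

```text
(array([ 0.519, -0.162]), 269, np.float64(0.39))
t 12.95 pos [ 0.5188 -0.1632  0.0375] phi 15.25 tilt 0.22 q [-17.5   3.7  -8.3  77.8   0.   57.3] F [-1.9  -0.67 14.43] Tq [-0.16  0.52 -0.07] open 0.011
shift [-0.  -0.7 -0.7] turn [ 0.603  0.001 -0.004]
```

View pics/c10.png

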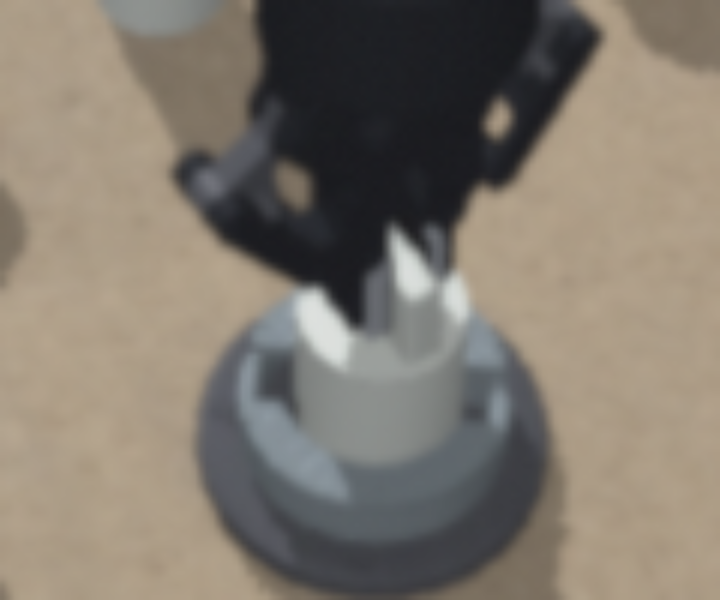

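Call:
{"op": "apply_moves", "data": {
  "rows": [
    [[2,-1,-0.5,0.04,0.001,-0.004,0],[2,-1.6,-1,0.1,0.001,-0.004,0],[2,-1.6,-1,0.17,0.001,-0.004,0],[2,-1.6,-1,0.24,0.001,-0.004,0],[2,-1.6,-1,0.31,0.001,-0.004,0],[2,-1.6,-1,0.38,0.001,-0.004,0],[2,-1.6,-1,0.45,0.001,-0.004,0],[2,-1.6,-1,0.5,0.001,-0.004,0],[2,-1.6,-1,0.54,0.001,-0.004,0],[2,-1.6,-1,0.54,0.001,-0.004,0]]
  ]
}}

```text
time: 13.95
ee_pos: [0.5182, -0.1632, 0.0375]
tcp_rot: [81.2, 89.8, -24.6]
wrist_force: [-2.3, 0.7, 15.1]
opening: 0.0112
```

```bash
python3 - <<'E'
from h import *
S=shot("side","pics/s11.png")
P=cloud(S)
print(cyl(P,[.5176,-.162],.026,.038,.068,.006))
go([.5175,-.1627,.0375],-19.3)
E
```

```text
(array([ 0.5191, -0.1621]), 268, np.float64(0.38))
t 14.0 pos [ 0.5181 -0.1632  0.0375] phi -15.69 tilt 0.19 q [-17.5   3.6  -8.4  77.8  -0.   88.2] F [-2.96  0.23 16.19] Tq [-0.03  0.71  0.19] open 0.0111
shift [-0.  -0.8 -0.3] turn [ 0.063  0.    -0.003]
```

Call:
{"op": "apply_moves", "data": {
  "rows": [
    [[2,-0.4,0,0.03,0,-0.003,0],[2,-0.4,0,0.06,0,-0.003,0],[2,-0.4,0,0.09,0,-0.003,0],[2,-0.4,0,0.09,0,-0.003,0]]
  ]
}}

```text
time: 14.4
ee_pos: [0.517, -0.1625, 0.0374]
tcp_rot: [-99.3, 90.0, 149.9]
wrist_force: [-11.7, 4.0, 21.8]
opening: 0.0108
```

```bash
python3 - <<'E'
from h import *
go([.5175,-.1627,.0375],-19.3)
E
```

```text
t 14.4 pos [ 0.517  -0.1625  0.0374] phi -20.81 tilt 0.01 q [-17.5   3.7  -8.3  78.    0.   93.4] F [-11.73   4.02  21.78] Tq [1.16 2.82 1.03] open 0.0108
shift [-0.1  0.5 -0. ] turn [-0.026 -0.     0.   ]
```

Yaw torque has risen to 1.0 Nm at about 86.5° of turn, which looks like the stop. I'll ease the sideways push and turn a little further to see whether it stalls.

Call:
{"op": "apply_moves", "data": {
  "rows": [
    [[1.5,0.4,0,0.02,0,0,0],[1.5,0.8,0,0.05,0,0,0],[1.5,0.8,0,0.05,0,0,0]]
  ]
}}

```text
time: 14.7
ee_pos: [0.517, -0.1624, 0.0375]
tcp_rot: [-72.7, 90.0, 173.7]
wrist_force: [-11.7, 3.3, 17.8]
opening: 0.011
```

```bash
python3 - <<'E'
from h import *
go([.5175,-.1627,.0375],-19.3)
S=shot("side","pics/s12.png");T=shot("top","pics/t12.png")
P=cloud(S)
print(cyl(P,[.5176,-.162],.026,.038,.068,.006))
Q=P[(np.hypot(P[...,0]-.518,P[...,1]+.162)<.024)&(P[...,2]>.068)&(P[...,2]<.08)&(S["pixels"].min(-1)>110)]; print("top face z",np.percentile(Q[:,2],[10,25,50,75]).round(4),len(Q))
a=cv2.resize(S["pixels"][250:350,280:400],None,fx=6,fy=6)
cv2.imwrite("pics/c12.png",cv2.cvtColor(a,cv2.COLOR_RGB2BGR))
cv2.imwrite("pics/c12t.png",cv2.cvtColor(cv2.resize(T["pixels"][177:257,377:457],None,fx=7,fy=7),cv2.COLOR_RGB2BGR))
E
```

```text
t 14.7 pos [ 0.517  -0.1624  0.0375] phi -23.58 tilt 0.04 q [-17.4   3.7  -8.3  78.   -0.   96.1] F [-11.68   3.3   17.79] Tq [0.75 2.58 1.8 ] open 0.011
shift [0.  0.6 0. ] turn [-0.075  0.     0.001]
(array([ 0.5179, -0.1611]), 262, np.float64(0.34))
top face z [0.0724 0.0731 0.0739 0.0748] 187
```

View pics/c12.png

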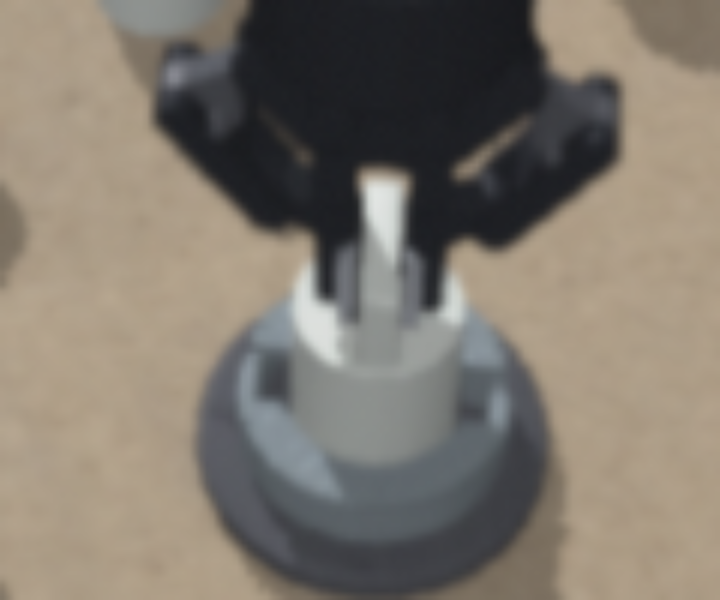

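View pics/c12t.png

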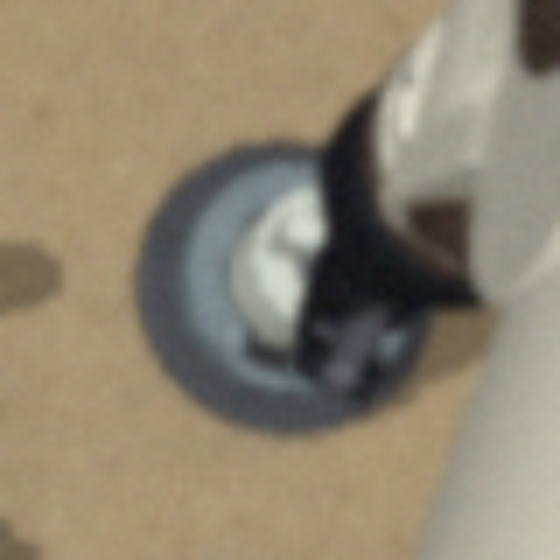

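```bash
python3 - <<'E'
from h import *
for f in("s9","s10","s11","s12"):
    S=pickle.load(open(f"pics/{f}.pkl","rb")); P=cloud(S)
    Q=P[(np.hypot(P[...,0]-.5175,P[...,1]+.162)<.028)&(P[...,2]>.079)&(P[...,2]<.112)&(S["pixels"].min(-1)>120)]
    T=Q[Q[:,2]>.099]
    for n,q in(("plate",Q),("top",T)):
        if len(q)>5:
            r=cv2.minAreaRect((q[:,:2]*1000).astype(np.float32)); w,V=np.linalg.eigh(np.cov(q[:,:2].T)); print(f,n,len(q),np.round(r[0],1),np.round(r[1],1),round(r[2],1),"pca",np.degrees(np.arctan2(V[1,1],V[0,1])).round(1),q[:,2].max().round(4))
P=cloud(S)
for l in["plain_cup_center","snap_cup","beaker","tube"]:
    print(l,[(np.round(d["at"],3),round(d["confidence"],2)) for d in cams.find_in(l,cams.camera("side"))[:1]])
go([.5175,-.1627,.0375],-19.3)
E
```

```text
s9 plate 102 [ 527.2 -177. ] [18.4 13. ] 41.5 pca -166.6 0.1078
s9 top 55 [ 529.3 -175.1] [12.2 12.1] 46.9 pca 67.7 0.1078
s10 plate 135 [ 515.8 -171.3] [25.6 37.3] 71.6 pca 104.1 0.1097
s10 top 76 [ 521.3 -172.4] [12.2 23.8] 17.0 pca 91.5 0.1097
s11 plate 198 [ 519.2 -164. ] [37.6 36. ] 30.5 pca 72.6 0.1096
s11 top 138 [ 512.4 -161. ] [45.1 24.1] 70.6 pca 73.4 0.1096
s12 plate 204 [ 517.3 -162.1] [36.7 38.4] 21.7 pca 69.8 0.1084
s12 top 145 [ 517.2 -161.9] [36.1 38.4] 20.4 pca 69.0 0.1084
plain_cup_center [(array([0.501, 0.033, 0.054]), 0.86)]
snap_cup [(array([ 0.409, -0.02 ,  0.026]), 0.49)]
beaker [(array([0.683, 0.053, 0.039]), 0.67)]
tube [(array([ 0.7  , -0.111,  0.076]), 0.61)]
t 15.2 pos [ 0.5169 -0.1624  0.0375] phi -23.52 tilt 0.04 q [-17.4   3.7  -8.3  78.   -0.   96.1] F [-11.59   2.71  19.02] Tq [0.79 2.61 1.83] open 0.011
shift [0.  0.7 0.1] turn [-0.074  0.     0.001]
```

```bash
python3 - <<'E'
from h import *
a=pickle.load(open("pics/side0.pkl","rb"))["pixels"];b=pickle.load(open("pics/s12.pkl","rb"))["pixels"]
t0=pickle.load(open("pics/top0.pkl","rb"))["pixels"];t=pickle.load(open("pics/t12.pkl","rb"))["pixels"]
f=lambda x,r:cv2.resize(x[r[0]:r[1],r[2]:r[3]],(390,290))
cv2.imwrite("pics/cmp.png",cv2.cvtColor(np.vstack([np.hstack([f(a,(140,300,250,465)),f(b,(140,300,250,465))]),np.hstack([f(t0,(120,280,260,475)),f(t,(120,280,260,475))])]),cv2.COLOR_RGB2BGR))
E
```

```text
(no output)
```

View pics/cmp.png

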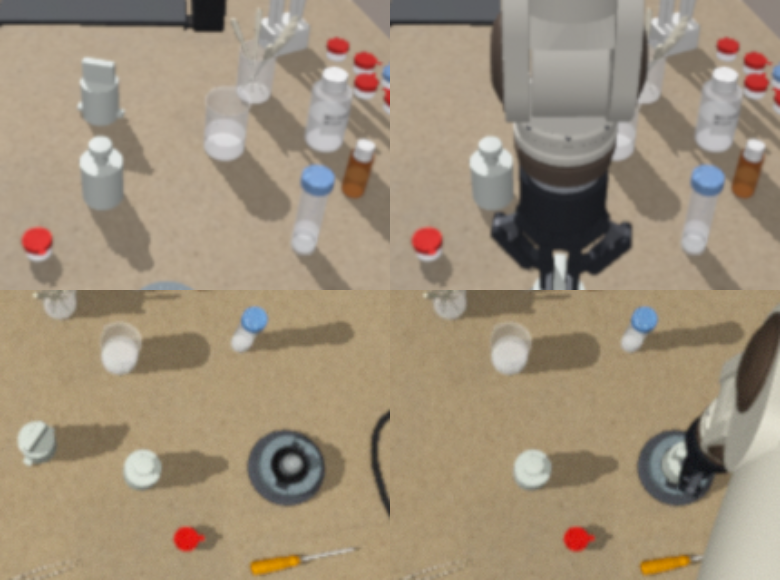

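The before and after pictures show the beaker, tube, snap cup, plain cup and screwdriver at the same pixels. The beaker is only partly hidden by the arm. The cup is pressed down and against the stop, so I'll hand the job in.

```bash
python3 - <<'E'
from h import *
go([.5175,-.1627,.0375],-19.3)
print(bot.job_done())
E
```

```text
t 15.2 pos [ 0.5169 -0.1624  0.0375] phi -23.52 tilt 0.04 q [-17.4   3.7  -8.3  78.   -0.   96.1] F [-11.59   2.71  19.02] Tq [0.79 2.61 1.83] open 0.011
shift [0.  0.7 0.1] turn [-0.074  0.     0.001]
the job is handed in; nothing more can be done
None
```

The lugged cup is on the stand, pressed fully down and twisted clockwise to the stop. I handed the job in at 15.2 s with the gripper still holding it.

**Last checks:**
- **Fully down:** the cup's top face measured 73.9 mm above the worktop against 74 mm expected. The upward force is about 19 N, where the spring alone gives 8.4 N.
- **Turned to the stop:** the tool turned about 89°. Over the last few degrees the yaw torque rose from 0.2 to 1.8 Nm. The plate measured about 69–70°, near the stop's expected 70.7°.
- **Everything else:** the plain cup, beaker, tube, snap cup and screwdriver look unmoved when the before and after pictures are compared.

**What disagreed:**
- **Tool length:** the fingertips were about 40 mm higher than the reported TCP implied, so I set the grasp height from the camera.
- **Turn angle:** the tool's yaw ended about 4° past the expected stop angle. I put this down to give in the grip and error in the measured yaw.
- **Sideways force:** about 12 N of sideways force remained on the cup at the end.
- **Beaker position:** the last network reading was about 15 mm off, with the beaker partly hidden by the arm; the top picture shows it where it stood.

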